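# Shut the marked air valve in the upholstery bench's shut-off box

## Robot

A 6-joint arm with a two-finger parallel gripper is mounted at the origin on the work surface. World frame = base frame: x ahead of the robot, y to its left, z up, the work surface at z = 0. Lengths are in m, angles in degrees, forces in N, time in s.
With the tool pointing down it reaches from about 0.4 to 0.825 m from the base axis. Payload 7 kg.
Tool frame: the origin (TCP) lies midway between the tips of the shut fingers; the grasp point (between the pads) lies r.grasp_offset behind it (r.grasp_offset is the distance from the TCP to the grasp point, in m); x points along the fingers, z is the direction in which the jaws open and shut, and the axes are right-handed (so a half turn about x gives the same grasp; the last joint's range is limited). The gripper opens to 88 mm and grips with 3 to 60 N. Pads are 19 mm wide; open, the fingers measure 130 mm over their backs; the gripper's body (78 mm by 193 mm) begins 47 mm behind the grasp point.
Start: joints at [90.877, 20.546, 0.682, 0, -70.136, -16.507], TCP at [0.182, 0.65, 0.227] pointing down, gripper open.
Joint ranges: [-176.03, 176.03], [-82.01, 121.73], [-58.28, 71.71], [-173.87, 95.51], [-174.79, -0.11], [-173.66, 173.66]. Speed limits (degrees/s): [136.94, 136.94, 172.46, 180, 180, 180].

## Interface

Orientations are given as [roll, pitch, yaw] about the fixed x, y, z axes, in that order (R = Rz(yaw) Ry(pitch) Rx(roll)).
In Python, from plant import readout, vision, close_job, r gives the robot as it stands.
- The arm moves only by the shell command python3 -m handwheel 'ROWS' [OPENING] [FORCE]. ROWS is JSON, a list that holds one entry, the list of rows, each a list of 4 numbers: the shift along the world's x, y, z in units of 40 mm (1.0 is 40 mm), then the turn about the world's z in units of 5 degrees (1.0 is 5 degrees). In form: [[[tx, ty, tz, roll], ...]]. A call has 1 to 8 rows; each row shifts and turns the pose as measured when the row begins; what a row does not reach is not made up. A row lasts 1/10 s, in which the tool goes at most 50 mm and 8.59 degrees, less where a joint would pass 70% of its speed; a pose out of reach is approached as far as the arm can. A call is refused whole if a number of a shift passes 1 or a number of a turn 1, either way. A call with a gripper value outside its range is refused whole. OPENING is the finger opening in mm, from 0 to 87.6, set as the call begins (- or left out, the last holds). The fingers move at their own pace and stop on an object; FORCE is the grip in N (left out, the last holds). Time passes only in rows, so rows that do not move let the fingers close. It gives the time, the measured TCP pose, the force and the opening at its end, in the units of the state.
- readout.get_state(): the state, without advancing time (a new reading comes with each control period).
- vision.capture(name): name is "scene" or "top" or "wrist"; returns the picture (480x640x3 uint8, blue, green, red); there is no depth.
- vision.get_calibration(name): a dict with "intrinsics" (3x3 intrinsics, pixels), "pose" (4x4, takes a point from camera to world coordinates). Camera axes: x right, y up, looking along -z (the intrinsics and any distortion apply to the point x, -y, -z); pixel columns grow to the right and rows downward; lengths in m; the calibration is good to about 2 mm. The wrist camera is an equidistant fisheye: a pixel r from the principal point sees the ray r / f radians off the axis. A picture is of the moment at which its call begins: read the wrist's pose just before it. get_calibration takes no time and is no camera call; for the wrist camera it gives the pose at the moment of the call.
- close_job(): hands the job in, once; it reports no verdict.
The state is a dict: "time_s": time; "joints": joint angles; "qd": joint speeds; "joint_torque": joint torques, N m; "tcp_pos": TCP position; "eef_rot": TCP orientation; "contact_force": force on the tool from outside, world axes, zero at the start; "moment": the same for the moment, N m; "gripper_width": finger opening in m.
Only numpy, scipy, OpenCV 4.12 (cv2) and the standard library are available. Lean on these libraries where they do the work, as an engineer would, in place of code of your own. Each camera call takes 0.05 s, during which the arm holds its last target.

## Task

Push the loose metal cover of the bench's air shut-off box all the way along its guides onto the closed half of the box, so that the two valves underneath are uncovered, and leave it there. Then push the marked valve handle, the one that ends in a round disc, fully shut against its stop, a quarter turn. Only push with the fingers: do not lift or tip the cover, do not turn the plain straight handle, and leave the things on the bench and in the box where they are.

Things in the scene. Friction and masses are not known exactly. Their poses are not given: they have to be found in the camera images.
- air_box: Grey steel air shut-off box, fixed, 178 (x) by 510 (y) by 85 mm high. Origin: centre of its underside, on the bench. The half at +y is an open valve bay, the half at -y a closed deck at z = 71 mm. The cover slides along y on ledges at z = 75 mm on both long walls (|x| 70 to 83 mm); guides outside them and stops at both ends rise to z = 85 mm. The stops' inner faces are at y = +245 and -245 mm
- bay (a point): Centre of the valve bay's floor (box x = 0, y = 124 mm, z = 5 mm). The bay is 140 mm wide in x and 242 mm long in y (box y from 3 to 245 mm). Two hose couplings stick out of its -x wall, 41 mm out
- regulator (a point): Top of the air regulator fixed to the box's +x wall behind the closed deck, 92 mm above the bench; with its round gauge it fills box x from 90 to 140 mm, y from -220 to -115 mm
- cover: Loose flat steel cover, 160 (x) by 242 (y) by 4 mm, about 0.3 to 0.65 kg, on the box's ledges between the guides (3 mm play each side). Origin: centre of its underside; axes as the box's. At the start it hides the bay (its centre at box y about 100 to 122 mm); it slides to the box's -y until it meets the far end stop, its centre then at box y = -124 mm. A few newtons move it
- cover_rib (a point): Middle of the upright rib on the cover, there to be pushed: 90 mm long in x, 6 mm thick in y, rising 20 mm above the cover's top face, in the centre of the cover. This point is 14 mm above the cover's underside
- marked_valve: Brass quarter-turn valve with the marked handle, fixed in one of two places in the bay (box x = 15 mm; box y = 67 or 169 mm; the plain valve takes the other). Origin: on the handle's axis, at bench height; axes as the box's
- marked_axis (a point): Point on the vertical turning axis of the marked handle, at mid-height of the handle's bar (50 mm above the bench)
- marked_end (a point): Centre of the round disc, 28 mm across and 12 mm thick (44 to 56 mm above the bench, with a boss 14 mm across up to 62 mm), at the end of the marked handle, 50 mm from its axis. The bar between axis and disc is 12 mm wide and 12 mm high. Plain aluminium
- marked_handle (a joint): Turn of the marked handle, rad. 0: open, pointing to the box's -x; grows clockwise seen from above; 1.571: shut against its stop, pointing to the box's +y. Starts at 0 to 0.2; friction takes about 2.5 N at the disc to move it, and it stays where it is left
- plain_valve: The other valve, which is to be left as it is; origin and axes as for the marked one
- plain_end (a point): Point 50 mm from the axis on the plain handle, a straight square-ended bar, 62 mm from axis to end, 12 mm wide, at the same height as the marked one
- plain_handle (a joint): Turn of the plain handle, rad, same sense; starts at 0 to 0.2
- plug: Loose brass pipe plug, 18 mm across, 18 mm high, standing on the bay's floor between the two valves near the +x wall. Origin: centre of its underside
- hammer: Loose hammer lying behind the box (+x side). Leave alone
- screwdriver: Loose screwdriver lying before the box (-x side). Leave alone
- spool: Loose thread spool, 44 mm across, 54 mm high, past the box's +y end. Leave alone
- jar: Loose glass jar, 64 mm across, 85 mm high, behind the box. Leave alone
- cup: Loose steel cup, 72 mm across, 60 mm high, past the box's -y end. Leave alone
- staple_box: Loose cardboard box of staples, 60 by 100 by 30 mm, past the box's +y end. Leave alone

How it is judged:
By the outcome, as a careful person would: the job done as asked, in the order asked, and still so for the second after the job is handed in, with the robot touching nothing.
It also fails if it takes over 50 s, if anything falls off the work surface, if the arm or the gripper's body presses on something with over 40 N, if the wrist force passes 120 N, or if a joint passes its speed limit or range.

## Working session

There is one attempt and no reset: what is moved stays moved. The work goes in short steps, Python scripts to look and compute and a shell command to move; the robot and the scene stay as the last step left them, time stands still between calls to the robot, and variables do not carry over. Pictures are saved under pics/ and viewed, and the job is handed in when it is done.

```bash
ls; mkdir -p pics; python3 - <<'E'
from plant import readout, vision, r
import cv2
print(readout.get_state(), r.grasp_offset)
for n in ("scene","top","wrist"):
    c=vision.get_calibration(n); print(n,c)
    cv2.imwrite(f"pics/{n}0.png",vision.capture(n))
E
```

```text
pics
{'time_s': 0.0, 'joints': array([ 9.08756913e+01,  2.05918065e+01,  6.34874480e-01, -1.93053633e-02,
       -7.01350550e+01, -1.65067236e+01]), 'qd': array([ 0.04132995, -0.00348503, -0.04209275,  0.05778243, -0.07434976,
        0.01347956]), 'joint_torque': array([-4.08408696e-04, -5.82718670e+01,  2.93047410e+01,  6.99748859e+00,
        6.86637824e-03, -1.49787202e-04]), 'tcp_pos': array([0.18177393, 0.64957291, 0.22562941]), 'eef_rot': array([   5.34752451,   89.90623917, -100.29008235]), 'contact_force': array([ 0.1309304 , -0.06774528, -0.84455948]), 'moment': array([0.00536468, 0.00571927, 0.01573149]), 'gripper_width': 0.087851467161863} 0.0188
scene {'intrinsics': array([[495.80161346,   0.        , 317.4500118 ],
       [  0.        , 495.80161346, 235.28136886],
       [  0.        ,   0.        ,   1.        ]]), 'pose': array([[-0.51869786, -0.72391643,  0.45485991,  1.09211325],
       [ 0.85494856, -0.44164003,  0.27206073,  0.32698634],
       [ 0.00393511,  0.52999914,  0.84798905,  1.09193886],
       [ 0.        ,  0.        ,  0.        ,  1.        ]])}
top
[... 154 characters left out ...]
  1.        ]]), 'pose': array([[ 0.01738596,  0.99154603, -0.12858541,  0.39839673],
       [-0.99983368,  0.01794971,  0.00322662, -0.02155527],
       [ 0.00550742,  0.12850792,  0.99169319,  1.28095819],
       [ 0.        ,  0.        ,  0.        ,  1.        ]])}
wrist {'intrinsics': array([[371.64829954,   0.        , 321.65371614],
       [  0.        , 371.64829954, 237.21929244],
       [  0.        ,   0.        ,   1.        ]]), 'pose': array([[-0.26933967,  0.92124906,  0.28063554,  0.25870466],
       [-0.96304468, -0.25796673, -0.07744752,  0.62848219],
       [ 0.00104618, -0.29112425,  0.95668468,  0.38259381],
       [ 0.        ,  0.        ,  0.        ,  1.        ]])}
```

View pics/scene0.png

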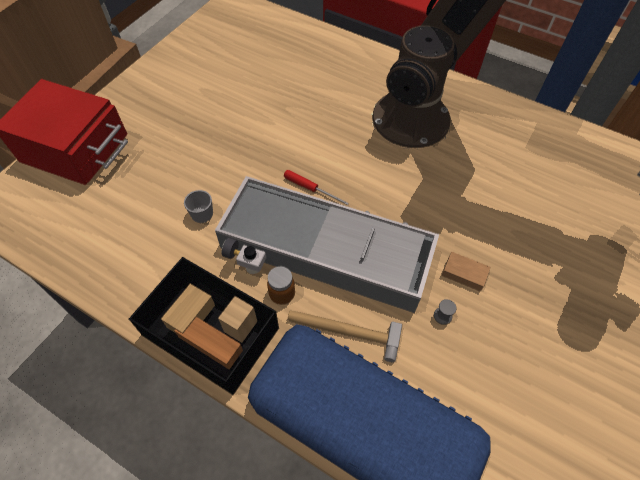

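View pics/top0.png

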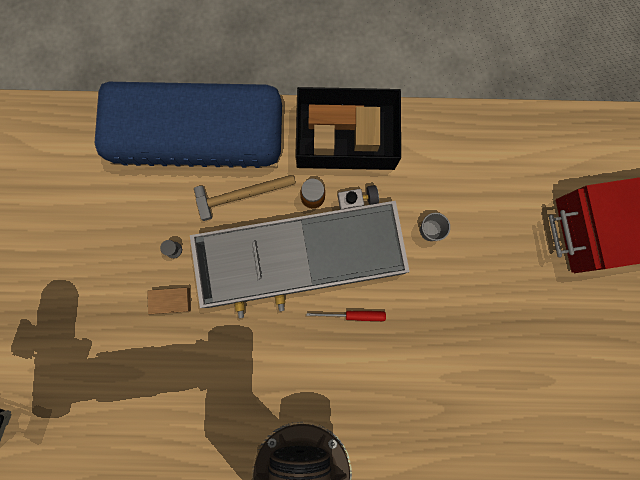

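View pics/wrist0.png

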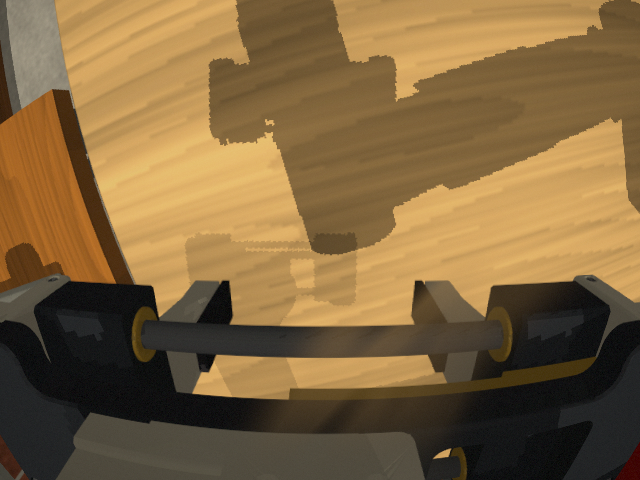

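The top view shows the box with corners near (192,236), (396,202), (408,271) and (200,307). The rib is near (257,260) and the regulator near (355,197). I'll zoom in to measure the corners.

```bash
python3 - <<'E'
import cv2
a=cv2.imread("pics/top0.png")[185:325,140:460]; cv2.imwrite("pics/top0z.png",cv2.resize(a,None,fx=2.5,fy=2.5,interpolation=cv2.INTER_CUBIC))
a=cv2.imread("pics/scene0.png")[165:325,180:480]; cv2.imwrite("pics/scene0z.png",cv2.resize(a,None,fx=2.6,fy=2.6,interpolation=cv2.INTER_CUBIC))
E
```

```text
(no output)
```

View pics/top0z.png

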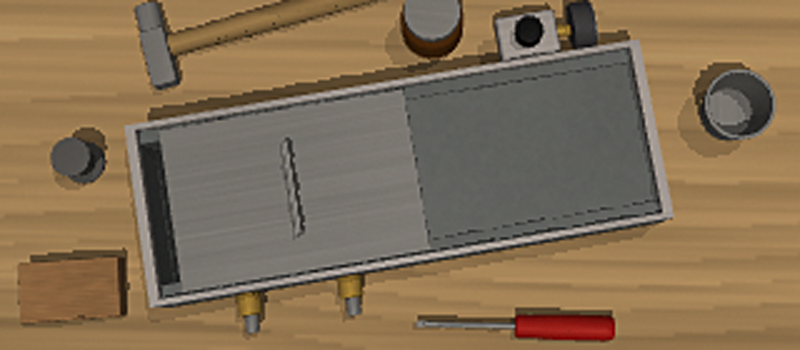

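View pics/scene0z.png

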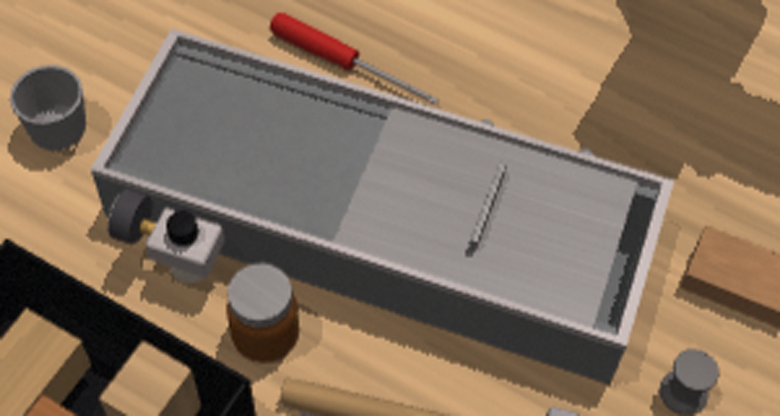

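The box corners, rib ends and couplings are clear in both zooms. Next I'll triangulate the corners and the rib.

```bash
cat > h.py <<'E'
import numpy as np, cv2
from plant import vision, readout
def ray(name,uv,cal=None):
    c=cal or vision.get_calibration(name); K=c["intrinsics"];P=c["pose"]
    x=(uv[0]-K[0,2])/K[0,0]; y=(uv[1]-K[1,2])/K[1,1]
    if name=="wrist":
        t=np.hypot(x,y); s=np.sin(t)/t if t>1e-9 else 1
        d=np.array([x*s,-y*s,-np.cos(t)])
    else: d=np.array([x,-y,-1.])
    return P[:3,3],P[:3,:3]@(d/np.linalg.norm(d))
def onz(name,uv,z,cal=None):
    o,d=ray(name,uv,cal); return o+d*(z-o[2])/d[2]
def tri(r1,r2):
    (a,u),(b,v)=r1,r2
    s=np.linalg.lstsq(np.c_[u,-v],b-a,rcond=None)[0]
    p,q=a+u*s[0],b+v*s[1]; return (p+q)/2,np.linalg.norm(p-q)
def proj(name,p,cal=None):
    c=cal or vision.get_calibration(name); K=c["intrinsics"];P=c["pose"]
    q=P[:3,:3].T@(np.asarray(p)-P[:3,3]); x,y,z=q[0],-q[1],-q[2]
    if name=="wrist":
        r=np.hypot(x,y); t=np.arctan2(r,z); x,y,z=x/r*t,y/r*t,1
    return np.array([K[0,0]*x/z+K[0,2],K[1,1]*y/z+K[1,2]])
E
python3 - <<'E'
from h import *
T=lambda u,v:(140+(u+.5)/2.5-.5,185+(v+.5)/2.5-.5)
S=lambda u,v:(180+(u+.5)/2.6-.5,165+(v+.5)/2.6-.5)
pts={'-x+y':((152,307),(673,182)),'+x+y':((126,125),(627,346)),'+x-y':((638,42),(97,171)),'-x-y':((671,215),(176,36)),
'rib+x':((288,138),(470,247)),'rib-x':((299,235),(503,167))}
R={}
for k,(t,s) in pts.items():
    R[k]=tri(ray("top",T(*t)),ray("scene",S(*s))); print(k,R[k][0].round(4),R[k][1].round(4))
c=[R[k][0] for k in('-x+y','+x+y','+x-y','-x-y')]
m=np.mean(c,axis=0); ey=(c[0]+c[1]-c[2]-c[3])/2; ex=(c[1]+c[2]-c[0]-c[3])/2
print('centre',m.round(4),np.linalg.norm(ey[:2]),np.linalg.norm(ex[:2]))
print('yaw',np.degrees(np.arctan2(-ey[0],ey[1])),np.degrees(np.arctan2(ex[1],ex[0])))
for z in [.085]:
  for k,(t,s) in pts.items(): print(k,onz("top",T(*t),z).round(4),onz("scene",S(*s),z).round(4))
E
```

```text
-x+y [0.3965 0.2491 0.0797] 0.0035
+x+y [0.5717 0.2828 0.0817] 0.0046
+x-y [ 0.6639 -0.2171  0.0766] 0.0062
-x-y [ 0.4932 -0.249   0.074 ] 0.0064
rib+x [0.5607 0.1232 0.09  ] 0.0039
rib-x [0.4678 0.109  0.0866] 0.0017
centre [0.5313 0.0165 0.078 ] 0.5078635696233239 0.17599981958224267
yaw 10.71598112861234 10.737775847339398
-x+y [0.3972 0.2463 0.085 ] [0.3992 0.2511 0.085 ]
+x+y [0.5721 0.2798 0.085 ] [0.5723 0.285  0.085 ]
+x-y [ 0.6636 -0.2184  0.085 ] [ 0.6662 -0.2096  0.085 ]
-x-y [ 0.4939 -0.2498  0.085 ] [ 0.4986 -0.2397  0.085 ]
rib+x [0.5622 0.122  0.085 ] [0.5571 0.124  0.085 ]
rib-x [0.4683 0.1084 0.085 ] [0.4664 0.1094 0.085 ]
```

Triangulation gives a box of 508 x 176 mm (stated 510 x 178), a yaw of about 10.7° and a centre near (0.531, 0.0165). The rib is near (0.514, 0.116), which is box y of about 101 mm, so it fits the description. I'll move closer at height, with the jaw axis turning towards box x, then refine with the wrist camera.

```bash
python3 -m handwheel '[[[0.6,-1,0,-1],[0.6,-1,0,-1],[0.6,-1,0,-1],[0.6,-1,0,-1],[0.6,-1,0,-1],[0.6,-1,0,-1],[0.6,-1,0,-1],[0.6,-1,0,-1]]]' 40 20
```

```text
time_s: 0.95
tcp_pos: [0.3749, 0.3205, 0.2214]
eef_rot: [17.4, 89.7, -129.3]
contact_force: [1.7, 1.4, 0.3]
gripper_width: 0.0403
```

```bash
python3 -m handwheel '[[[0.7,-0.8,0,-1],[0.7,-0.8,0,-1],[0.7,-0.8,0,-1],[0.7,-0.8,0,-1],[0.5,-0.7,0,-0.6],[0,0,0,0]]]'
python3 - <<'E'
from h import *
s=readout.get_state(); e=s["eef_rot"]; print(s["tcp_pos"],e,e[2]-e[0],s["contact_force"])
c=vision.get_calibration("wrist"); np.save("w1.npy",np.array([c],dtype=object)); cv2.imwrite("pics/w1.png",vision.capture("wrist"))
E
```

```text
time_s: 1.55
tcp_pos: [0.5117, 0.1522, 0.2217]
eef_rot: [14.1, 89.7, -156.9]
contact_force: [0.1, -0.0, 0.6]
gripper_width: 0.0399
[0.51170657 0.15223596 0.22173993] [  14.12566242   89.70158018 -156.92906607] -171.05472848481452 [ 0.10481849 -0.03006256  0.58577603]
```

View pics/w1.png

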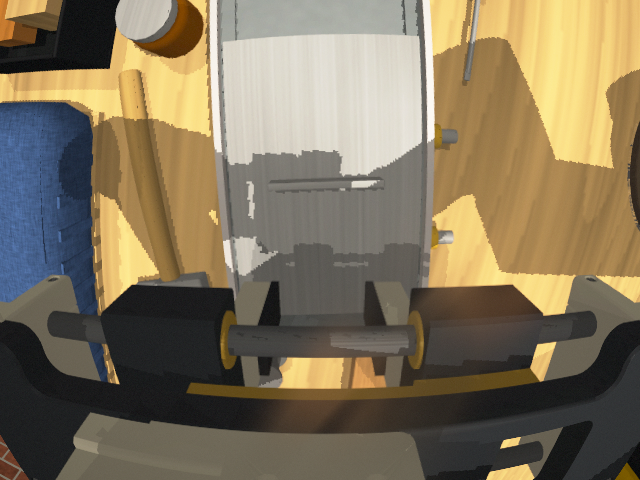

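The wrist picture shows the rib from (270,184) to (383,182), the fingers at (262,285) and (382,285), and the cover's edges parallel to them.

```bash
python3 - <<'E'
from h import *
c=np.load("w1.npy",allow_pickle=True)[0]
o=np.array([.5313,.0165]);a=np.radians(10.72);R=np.array([[np.cos(a),np.sin(a)],[-np.sin(a),np.cos(a)]])
def sh(n,uv,z):
    p=onz("wrist",uv,z,c); print(n,p.round(4),"box",(R@(p[:2]-o)).round(4))
sh("rib top +x",(269,182),.099); sh("rib top -x",(384,179),.099)
sh("rib bot +x",(269,190),.079); sh("rib bot -x",(383,188),.079)
sh("cover edge +x",(223,42),.079); sh("cover edge -x",(420,36),.079)
sh("box -x rim lo",(436,200),.085);sh("box -x rim hi",(430,40),.085);sh("box +x rim",(213,100),.085);sh("box +x rim",(222,230),.085)
print(R@(np.array([.5117,.1522])-o))
a=cv2.imread("pics/w1.png")[130:290,200:460]; cv2.imwrite("pics/w1z.png",cv2.resize(a,None,fx=3,fy=3,interpolation=cv2.INTER_CUBIC))
E
```

```text
rib top +x [0.5575 0.1209 0.099 ] box [0.0452 0.0977]
rib top -x [0.4712 0.1048 0.099 ] box [-0.0426  0.098 ]
rib bot +x [0.559  0.1308 0.079 ] box [0.0485 0.1072]
rib bot -x [0.4667 0.1145 0.079 ] box [-0.0452  0.1083]
cover edge +x [0.6145 0.0135 0.079 ] box [ 0.0812 -0.0184]
cover edge -x [ 0.4578 -0.0167  0.079 ] box [-0.0784 -0.0189]
box -x rim lo [0.4215 0.1157 0.085 ] box [-0.0895  0.1179]
box -x rim hi [ 0.4505 -0.0136  0.085 ] box [-0.085  -0.0145]
box +x rim [0.6135 0.063  0.085 ] box [0.0894 0.0304]
box +x rim [0.594 0.169 0.085] box [0.09   0.1382]
[0.00598356 0.13697754]
```

View pics/w1z.png

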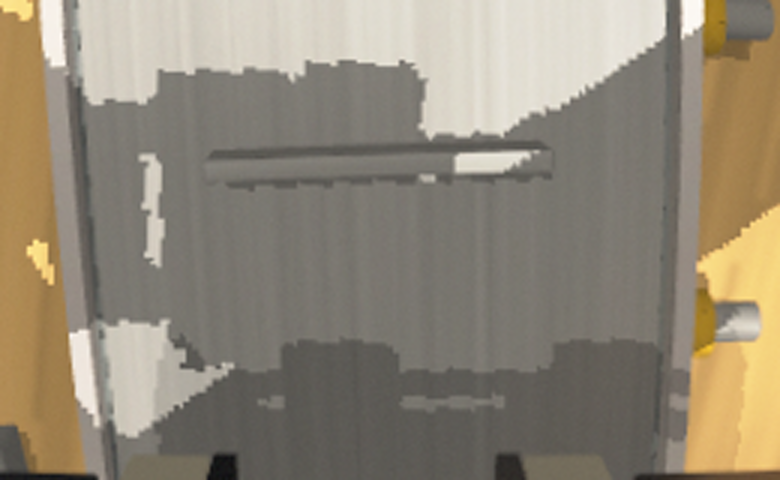

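Two views agree: rib centre at box (0.001, 0.102), with the cover's front edge at box y -0.0186. I'll descend behind the rib.

```bash
python3 -m handwheel '[[[-0.12,0,-0.9,0.35],[0,0,-0.9,0],[0,0,-0.9,0],[0,0,-0.5,0],[0,0,0,0],[0,0,0,0]]]'
python3 - <<'E'
from h import *
s=readout.get_state(); e=s["eef_rot"]; print(s["tcp_pos"],e[2]-e[0]+180,s["contact_force"],s["qd"].round(1))
cv2.imwrite("pics/w2.png",vision.capture("wrist"))
E
```

```text
time_s: 2.2
tcp_pos: [0.5046, 0.156, 0.0915]
eef_rot: [-24.2, 89.9, 166.9]
contact_force: [0.0, 0.2, 0.6]
gripper_width: 0.0401
[0.50459646 0.15595656 0.09153423] 371.14596558879117 [0.04985162 0.21684281 0.61891111] [ 0.6  0.5 -0.6 -0.3  0.3 -0. ]
```

View pics/w2.png

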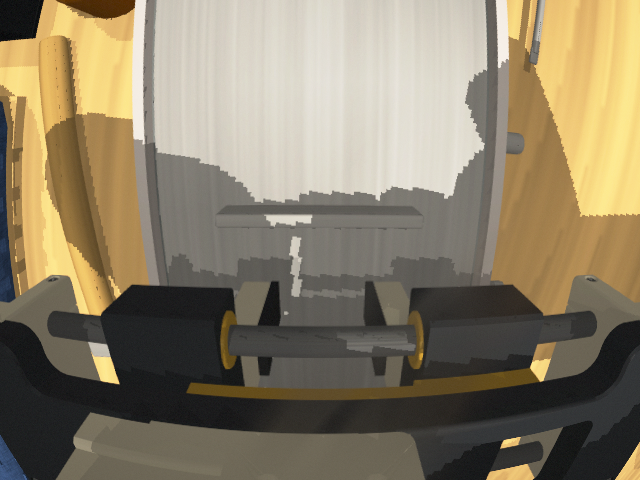

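```bash
python3 -m handwheel '[[[0.05,-0.25,-0.12,0],[0.05,-0.25,0,0],[0.03,-0.15,0,0],[0.03,-0.15,0,0],[0.05,-0.25,0,0],[0.07,-0.35,0,0],[0.09,-0.49,0,0],[0.09,-0.49,0,0]]]'
```

```text
time_s: 3.05
tcp_pos: [0.5262, 0.0575, 0.0909]
eef_rot: [-140.2, 89.5, 51.2]
contact_force: [-0.2, 2.3, -0.8]
gripper_width: 0.0399
```

```bash
python3 -m handwheel '[[[0.085,-0.49,-0.04,-0.05],[0.085,-0.49,-0.04,-0.05],[0.085,-0.49,0,0],[0.085,-0.49,0,0],[0.085,-0.49,0,0],[0.06,-0.35,0,0],[0.05,-0.25,0,0],[0,0,0,0]]]'
python3 - <<'E'
from h import *
s=readout.get_state(); e=s["eef_rot"]; print(s["tcp_pos"],e,s["contact_force"])
cv2.imwrite("pics/t3.png",vision.capture("top")[185:325,140:460].repeat(2,0).repeat(2,1))
E
```

```text
time_s: 3.85
tcp_pos: [0.5488, -0.0774, 0.089]
eef_rot: [-144.3, 89.4, 46.2]
contact_force: [-1.0, 0.2, 0.4]
gripper_width: 0.0401
[ 0.54882449 -0.07741244  0.08900188] [-144.32690353   89.35109882   46.22899715] [-1.00743894  0.2047712   0.35355126]
```

View pics/t3.png

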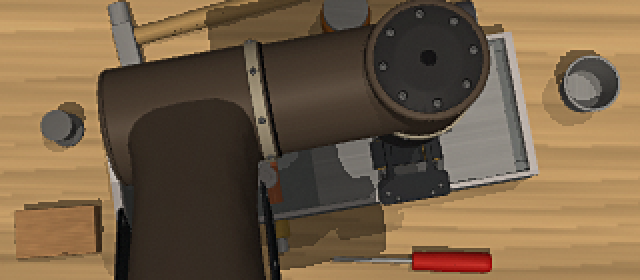

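The arm hides the valve bay, and the cover's front edge is close to the far stop. About 16 mm remain, which I'll push slowly.

```bash
python3 -m handwheel '[[[0.02,-0.12,0,0],[0.02,-0.12,0,0],[0.02,-0.1,0,0],[0,0,0,0]]]'; python3 - <<'E'
from h import *
s=readout.get_state(); print(s["tcp_pos"],s["contact_force"])
cv2.imwrite("pics/w4.png",vision.capture("wrist"))
E
```

```text
time_s: 4.3
tcp_pos: [0.551, -0.0902, 0.0891]
eef_rot: [-142.2, 89.3, 48.4]
contact_force: [-0.5, -1.0, -0.6]
gripper_width: 0.0403
[ 0.55100465 -0.0901646   0.08907027] [-0.49678265 -0.98282865 -0.56885021]
```

View pics/w4.png

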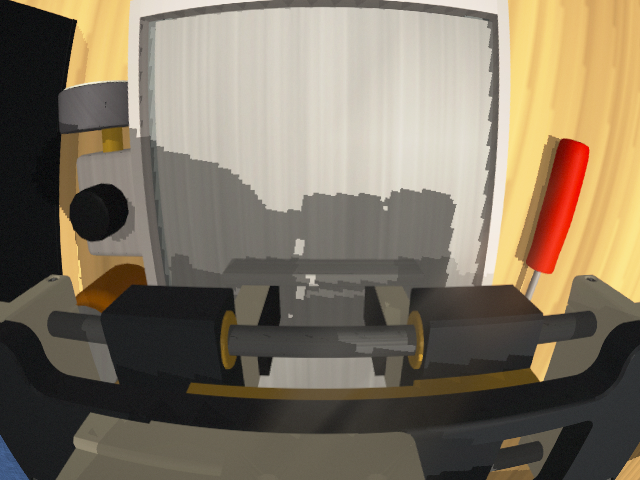

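```bash
python3 -m handwheel '[[[0.02,-0.1,0,0],[0.02,-0.1,0,0],[0,0,0,0]]]'; python3 -m handwheel '[[[0.02,-0.1,0,0],[0,0,0,0]]]';
```

```text
time_s: 4.65
tcp_pos: [0.5514, -0.0917, 0.0893]
eef_rot: [-122.5, 88.9, 68.2]
contact_force: [-0.1, -0.2, -0.6]
gripper_width: 0.0399
time_s: 4.85
tcp_pos: [0.5517, -0.092, 0.0896]
eef_rot: [-117.7, 88.7, 73.1]
contact_force: [-0.6, -0.2, -0.0]
gripper_width: 0.0398
```

```bash
python3 -m handwheel '[[[0.02,-0.12,0,0],[0.02,-0.12,0,0]]]'; python3 - <<'E'
from h import *
print(readout.get_state()["contact_force"])
cv2.imwrite("pics/s5.png",cv2.resize(vision.capture("scene")[150:330,180:480],None,fx=2.6,fy=2.6,interpolation=cv2.INTER_CUBIC))
cv2.imwrite("pics/w5.png",vision.capture("wrist"))
E
```

```text
time_s: 5.05
tcp_pos: [0.552, -0.0929, 0.0897]
eef_rot: [-110.6, 88.0, 80.0]
contact_force: [-10.6, 38.9, 14.0]
gripper_width: 0.0401
[-10.63426487  38.87228164  14.03023371]
```

View pics/s5.png

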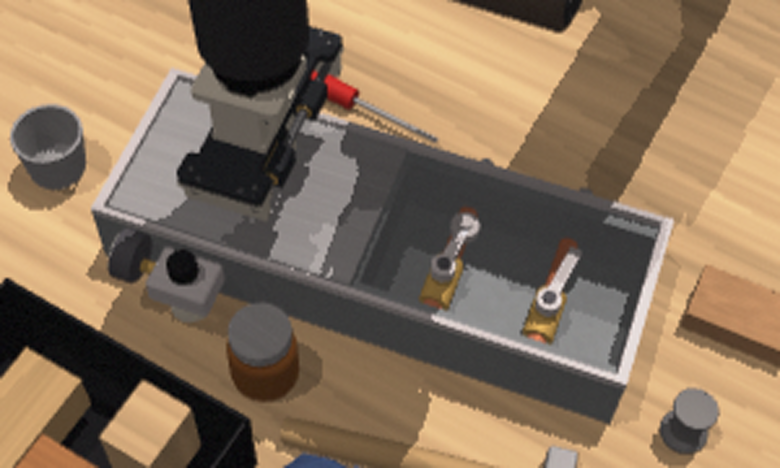

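View pics/w5.png

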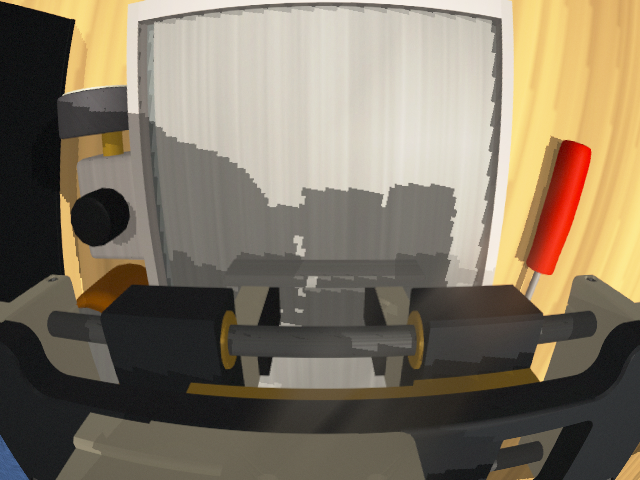

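The wrist force rose to 40 N with no further motion, so the cover is against its stop. The valves are uncovered. The marked one, with the disc near (466,225) in the zoom, is next to the deck at box y=67. I'll back off along the guides, then go up.

```bash
python3 -m handwheel '[[[-0.05,0.25,0,0],[-0.07,0.35,0,0],[-0.1,0.5,0.3,0],[-0.1,0.5,0.7,0],[-0.1,0.5,0.8,0],[0,0.8,0.3,0],[0,0.6,0,0],[0,0,0,0]]]'; python3 - <<'E'
from h import *
s=readout.get_state(); e=s["eef_rot"];print(s["tcp_pos"],e,e[2]-e[0],s["contact_force"])
c=vision.get_calibration("wrist"); np.save("w6.npy",np.array([c],dtype=object))
cv2.imwrite("pics/w6.png",vision.capture("wrist"))
cv2.imwrite("pics/s6.png",cv2.resize(vision.capture("scene")[150:330,180:480],None,fx=2.6,fy=2.6,interpolation=cv2.INTER_CUBIC))
E
```

```text
time_s: 5.95
tcp_pos: [0.5337, 0.0517, 0.1769]
eef_rot: [-112.6, 88.2, 78.0]
contact_force: [-0.7, -0.8, -0.1]
gripper_width: 0.0401
[0.53372801 0.05168909 0.17691223] [-112.64782295   88.24896601   78.00651819] 190.65434113417112 [-0.70435746 -0.76393775 -0.07128979]
```

View pics/w6.png

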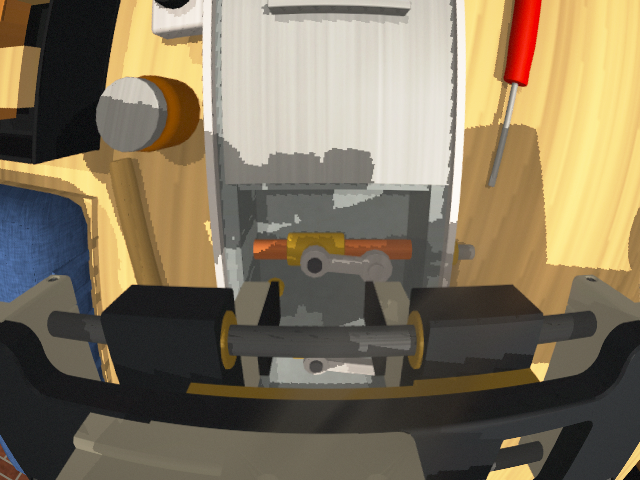

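View pics/s6.png

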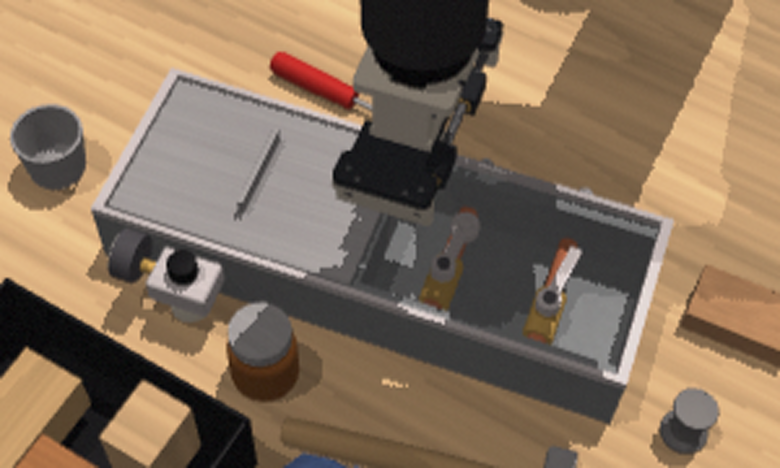

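The cover lies flat on the deck with its front edge against the stop. In the wrist view the disc is at about (377,264), its axis at (315,263) and the plug near (275,287).

```bash
python3 - <<'E'
from h import *
c=np.load("w6.npy",allow_pickle=True)[0]
o=np.array([.5313,.0165]);a=np.radians(10.72);R=np.array([[np.cos(a),np.sin(a)],[-np.sin(a),np.cos(a)]])
def sh(n,uv,z):
    p=onz("wrist",uv,z,c); print(n,p.round(4),"box",(R@(p[:2]-o)).round(4))
sh("disc/boss",(376,265),.060); sh("axis",(315,265),.060); sh("plain axis",(316,366),.06)
sh("plug",(277,287),.023)
sh("cover edge L",(230,184),.079);sh("cover edge R",(445,184),.079)
t=readout.get_state()["tcp_pos"];print("tcp box",R@(t[:2]-o))
a=cv2.imread("pics/w6.png")[170:400,220:460]; cv2.imwrite("pics/w6z.png",cv2.resize(a,None,fx=2.5,fy=2.5,interpolation=cv2.INTER_CUBIC))
E
```

```text
disc/boss [0.4877 0.0743 0.06  ] box [-0.0321  0.0649]
axis [0.5354 0.0834 0.06  ] box [0.0165 0.0649]
plain axis [0.5166 0.1826 0.06  ] box [0.0165 0.1659]
plug [0.5644 0.1277 0.023 ] box [0.0532 0.1031]
cover edge L [0.6062 0.0266 0.079 ] box [ 0.0754 -0.004 ]
cover edge R [ 0.4568 -0.0026  0.079 ] box [-0.0768 -0.0049]
tcp box [0.00823638 0.0325065 ]
```

View pics/w6z.png

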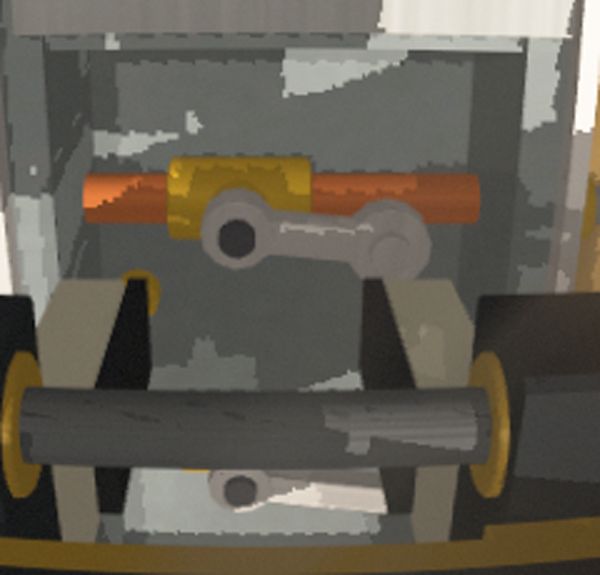

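The wrist positions are within 2 mm of the specification. The axis is at (16.5, 65), expected (15, 67), and the cover's trailing edge is at -4.5, expected -3. I'll correct the box origin by that amount, then cross-check the disc's height with the scene view. Next I'll close the fingers and move beside the disc.

```bash
python3 -m handwheel '[[[-0.28,-0.05,0,0],[-0.28,-0.05,0,0],[-0.28,-0.05,0,0],[-0.28,-0.05,0,0],[0,0,0,0],[0,0,0,0],[0,0,0,0]]]' 0 20; python3 - <<'E'
from h import *
cw=np.load("w6.npy",allow_pickle=True)[0]
S=lambda u,v:(180+(u+.5)/2.6-.5,150+(v+.5)/2.6-.5)
W=lambda u,v:(220+(u+.5)/2.5-.5,170+(v+.5)/2.5-.5)
o=np.array([.5331,.0148]);a=np.radians(10.72);R=np.array([[np.cos(a),np.sin(a)],[-np.sin(a),np.cos(a)]])
for n,w,s in (("boss",(397,250),(467,222)),("axis",(237,238),(444,263))):
    p,g=tri(ray("wrist",W(*w),cw),ray("scene",S(*s))); print(n,p.round(4),g.round(4),"box",(R@(p[:2]-o)).round(4), "wrist z60 box",(R@(onz("wrist",W(*w),.061,cw)[:2]-o)).round(4))
s=readout.get_state(); t=s["tcp_pos"];e=s["eef_rot"];print("tcp box",R@(t[:2]-o),t,e,e[2]-e[0],s["gripper_width"])
c=vision.get_calibration("wrist"); np.save("w7.npy",np.array([c],dtype=object))
cv2.imwrite("pics/w7.png",vision.capture("wrist"))
E
```

```text
time_s: 6.75
tcp_pos: [0.4828, 0.0375, 0.1751]
eef_rot: [-106.5, 88.4, 83.9]
contact_force: [-0.6, -1.0, -0.4]
gripper_width: 0.0005
boss [0.482  0.0813 0.0534] 0.0026 box [-0.0378  0.0749] wrist z60 box [-0.0356  0.0706]
axis [0.5347 0.0854 0.0573] 0.0026 box [0.0147 0.0691] wrist z60 box [0.0154 0.0664]
tcp box [-0.04516687  0.03163796] [0.48283642 0.03748434 0.17513846] [-106.52711815   88.40948812   83.86250851] 190.38962665599192 0.0005451608915130684
```

View pics/w7.png

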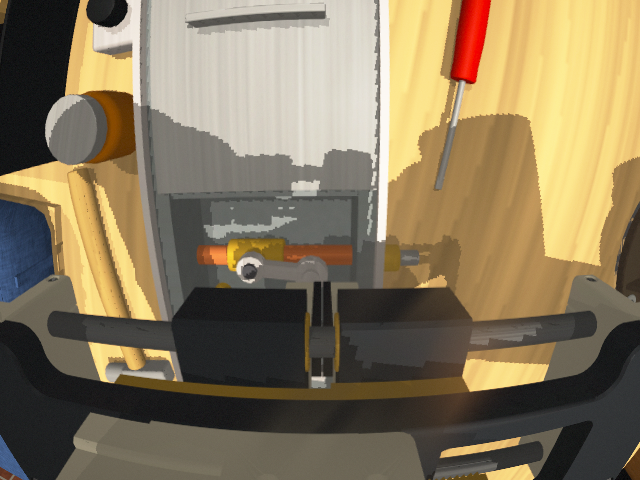

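Triangulation puts the disc's height at 53–57 mm, which agrees with the specification. The disc is at box (-36, 71), so the handle's turn is about 0.08 rad. The closed fingers are at box (-45, 32). I'll adjust and descend.

```bash
python3 -m handwheel '[[[0.2,0.1,-0.5,0],[0.05,0,-0.7,0],[0,0,-0.7,0],[0,0,-0.3,0],[0,0,0,0]]]'; python3 - <<'E'
from h import *
o=np.array([.5331,.0148]);a=np.radians(10.72);R=np.array([[np.cos(a),np.sin(a)],[-np.sin(a),np.cos(a)]])
s=readout.get_state(); t=s["tcp_pos"];e=s["eef_rot"];print("tcp box",R@(t[:2]-o),t,e,e[2]-e[0],s["contact_force"])
cv2.imwrite("pics/w8.png",vision.capture("wrist"))
E
```

```text
time_s: 7.3
tcp_pos: [0.4964, 0.0426, 0.0852]
eef_rot: [-114.4, 88.3, 76.1]
contact_force: [-0.4, 0.3, 0.8]
gripper_width: 0.0004
tcp box [-0.03085206  0.03416497] [0.49643137 0.04262994 0.08524583] [-114.35354089   88.31174462   76.06479705] 190.41833793929692 [-0.40498724  0.32358427  0.75803039]
```

View pics/w8.png

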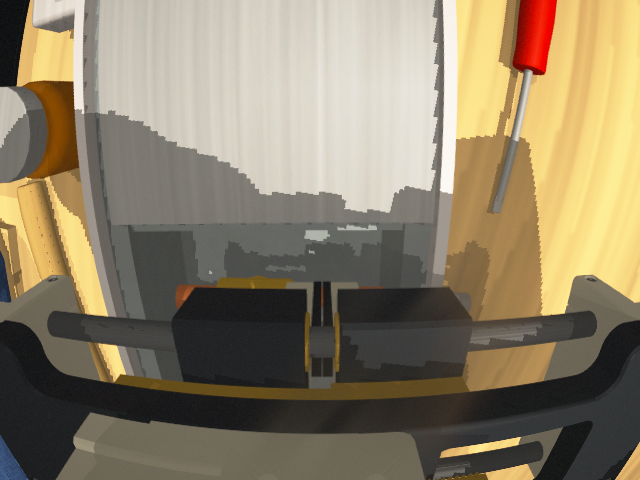

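```bash
python3 -m handwheel '[[[-0.12,-0.02,-0.45,0],[0,0,-0.45,0],[0,0,0,0]]]'; python3 - <<'E'
from h import *
o=np.array([.5331,.0148]);a=np.radians(10.72);R=np.array([[np.cos(a),np.sin(a)],[-np.sin(a),np.cos(a)]])
s=readout.get_state(); t=s["tcp_pos"];print("tcp box",R@(t[:2]-o),t,s["contact_force"])
cv2.imwrite("pics/s9.png",cv2.resize(vision.capture("scene")[170:330,270:470],None,fx=3.5,fy=3.5,interpolation=cv2.INTER_CUBIC))
E
```

```text
time_s: 7.65
tcp_pos: [0.4948, 0.043, 0.052]
eef_rot: [-123.1, 88.1, 67.3]
contact_force: [-0.1, -0.3, 0.8]
gripper_width: 0.0005
tcp box [-0.03234336  0.03480283] [0.49484744 0.04297927 0.0520425 ] [-0.09236149 -0.343242    0.82703909]
```

View pics/s9.png

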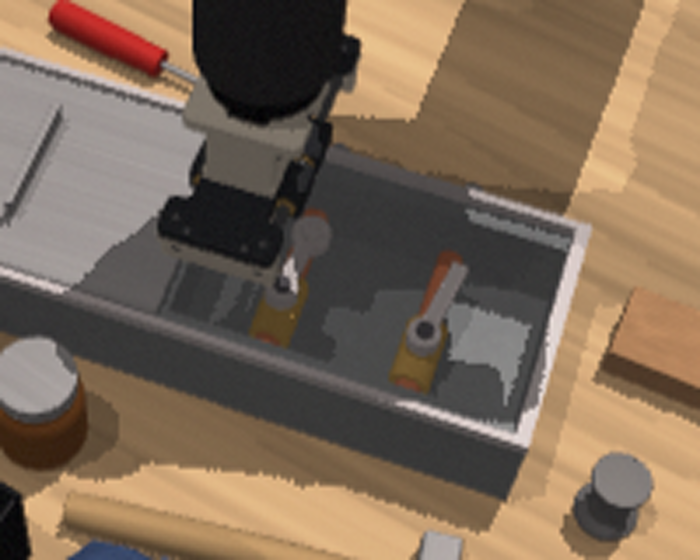

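The closed fingers are on the -y side of the disc, which is at about (312,235) in the zoom. I'll lower 5 mm and start pushing towards box +y.

```bash
python3 -m handwheel '[[[-0.12,0.05,-0.15,0],[-0.03,0.15,0,0],[-0.03,0.15,0,0],[-0.03,0.15,0,0],[-0.03,0.2,0,0],[-0.03,0.2,0,0]]]'; python3 - <<'E'
from h import *
o=np.array([.5331,.0148]);a=np.radians(10.72);R=np.array([[np.cos(a),np.sin(a)],[-np.sin(a),np.cos(a)]])
s=readout.get_state(); t=s["tcp_pos"];print("tcp box",R@(t[:2]-o),t,s["contact_force"])
cv2.imwrite("pics/s10.png",cv2.resize(vision.capture("scene")[170:330,270:470],None,fx=3.5,fy=3.5,interpolation=cv2.INTER_CUBIC))
E
```

```text
time_s: 8.3
tcp_pos: [0.4867, 0.0818, 0.0509]
eef_rot: [-132.7, 87.8, 57.8]
contact_force: [5.2, -5.2, -0.4]
gripper_width: 0.0009
tcp box [-0.03313049  0.07448548] [0.4866927  0.08182297 0.05092149] [ 5.22708724 -5.15606664 -0.40896271]
```

View pics/s10.png

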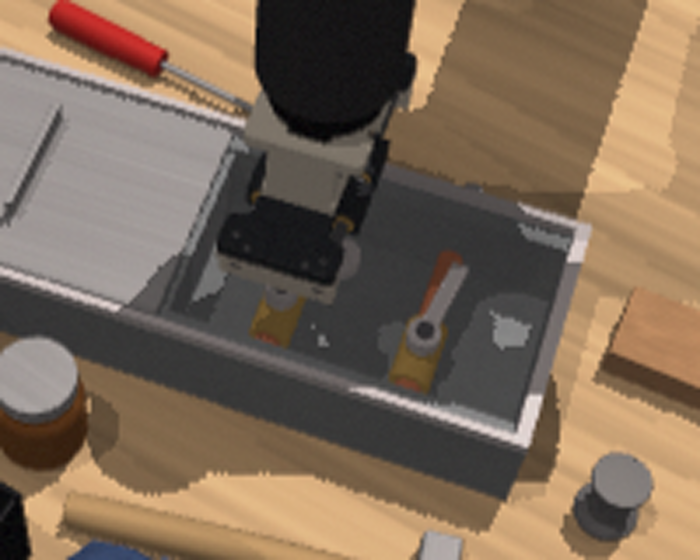

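```bash
python3 -m handwheel '[[[-0.05,0.16,-0.1,0],[-0.05,0.16,0,0],[-0.05,0.16,0,0],[-0.05,0.16,0,0]]]'; python3 - <<'E'
from h import *
o=np.array([.5331,.0148]);a=np.radians(10.72);R=np.array([[np.cos(a),np.sin(a)],[-np.sin(a),np.cos(a)]])
s=readout.get_state(); t=s["tcp_pos"];print("tcp box",R@(t[:2]-o),t,R@s["contact_force"][:2],s["contact_force"])
cv2.imwrite("pics/s11.png",cv2.resize(vision.capture("scene")[170:330,270:470],None,fx=3.5,fy=3.5,interpolation=cv2.INTER_CUBIC))
E
```

```text
time_s: 8.75
tcp_pos: [0.4791, 0.1097, 0.0476]
eef_rot: [-134.9, 87.8, 55.7]
contact_force: [-0.8, -1.5, 0.3]
gripper_width: 0.0
tcp box [-0.03535081  0.10332694] [0.47914633 0.10974808 0.04764657] [-1.09023864 -1.35465758] [-0.8192324  -1.53381085  0.26890726]
```

View pics/s11.png

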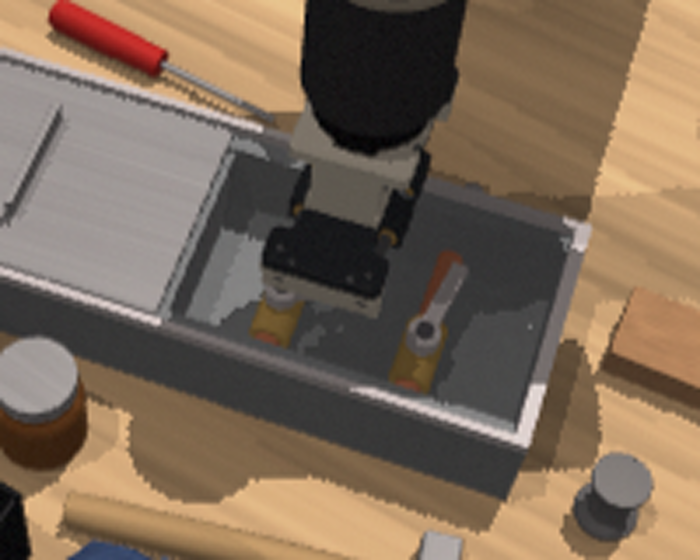

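```bash
python3 -m handwheel '[[[0.11,0.08,0,0],[0.11,0.08,0,0],[0.11,0.06,0,0]]]'; python3 -m handwheel '[[[0.1,0.04,0,0],[0.08,0.02,0,0]]]'
```

```text
time_s: 9.1
tcp_pos: [0.4914, 0.1206, 0.0475]
eef_rot: [-132.0, 87.9, 58.6]
contact_force: [-4.2, 2.2, 1.3]
gripper_width: 0.0007
time_s: 9.3
tcp_pos: [0.4983, 0.1234, 0.047]
eef_rot: [-129.1, 87.9, 61.5]
contact_force: [-15.5, 2.5, 9.7]
gripper_width: 0.0006
```

```bash
python3 -m handwheel '[[[0.09,0.02,0,0],[0.09,0.02,0,0]]]';  python3 - <<'E'
from h import *
o=np.array([.5331,.0148]);a=np.radians(10.72);R=np.array([[np.cos(a),np.sin(a)],[-np.sin(a),np.cos(a)]])
s=readout.get_state(); t=s["tcp_pos"];print("tcp box",R@(t[:2]-o),t,R@s["contact_force"][:2],s["contact_force"])
E
```

```text
time_s: 9.5
tcp_pos: [0.4984, 0.1222, 0.0449]
eef_rot: [-106.9, 88.5, 83.6]
contact_force: [-17.8, 3.8, 9.1]
gripper_width: 0.0006
tcp box [-0.01415319  0.11202833] [0.49835547 0.12224057 0.04493731] [-16.77263846   7.04126122] [-17.78966334   3.79850484   9.06474428]
```

The finger stopped at box x=-14 with about 18 N, consistent with the handle's stop. I'll withdraw to -x, go up and look.

```bash
python3 -m handwheel '[[[-0.2,-0.04,0,0],[-0.25,-0.05,0,0],[0,0,0.5,0],[0,0,1,0],[0,0,1,0],[0,0,1,0],[0,0,0.3,0]]]'; python3 -m handwheel '[[[-0.3,1,0,0],[-0.3,1,0,0],[-0.5,1,0,0],[-0.5,1,0,0],[-0.5,1,0,0],[-0.5,1,0,0],[0,0,0,0],[0,0,0,0]]]'; python3 - <<'E'
from h import *
np.save("w12.npy",np.array([vision.get_calibration("wrist")],dtype=object))
cv2.imwrite("pics/w12.png",vision.capture("wrist"))
cv2.imwrite("pics/s12.png",cv2.resize(vision.capture("scene")[150:330,180:480],None,fx=2.6,fy=2.6,interpolation=cv2.INTER_CUBIC))
cv2.imwrite("pics/t12.png",cv2.resize(vision.capture("top")[185:325,140:460],None,fx=2.5,fy=2.5,interpolation=cv2.INTER_CUBIC))
E
```

```text
time_s: 10.2
tcp_pos: [0.4805, 0.1169, 0.2015]
eef_rot: [-116.5, 88.5, 73.9]
contact_force: [0.7, 0.4, -1.0]
gripper_width: 0.0005
time_s: 11.0
tcp_pos: [0.3765, 0.3677, 0.21]
eef_rot: [-133.0, 87.0, 57.1]
contact_force: [0.4, -0.0, -0.2]
gripper_width: 0.0001
```

View pics/w12.png

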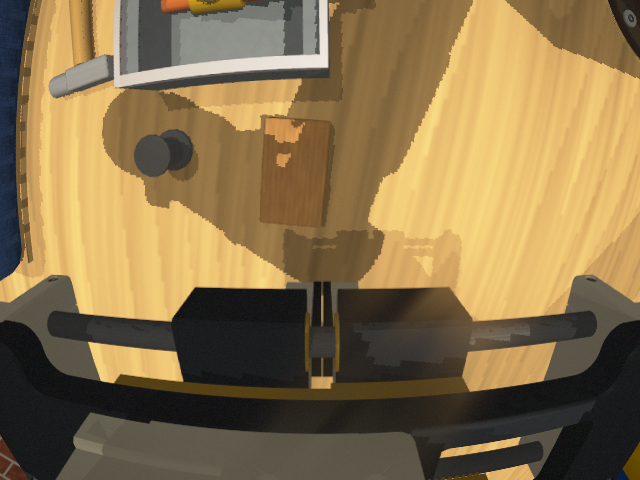

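View pics/s12.png

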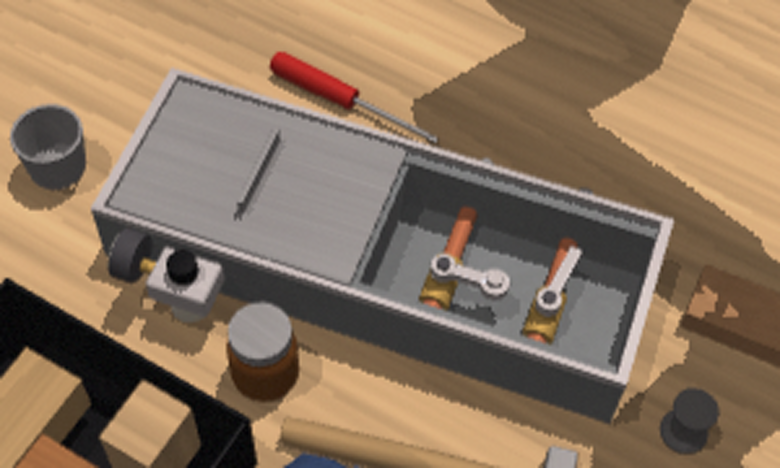

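View pics/t12.png

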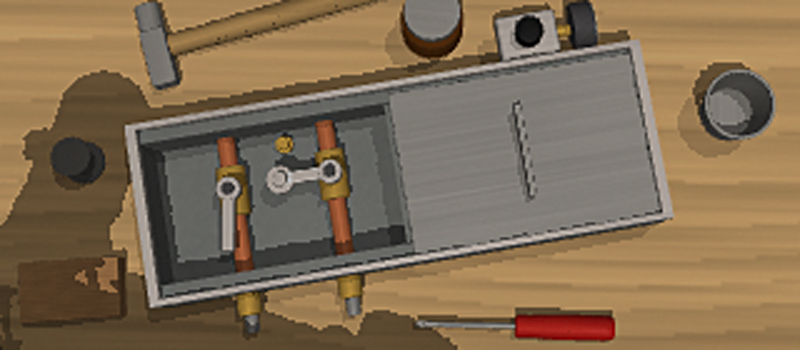

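The top view shows the disc at (279,180) and the axis at (330,171) pointing to box +y, the plain handle unmoved at (228,215), and the plug at (284,144). The cover lies fully on the deck. I'll measure the handle angle in both views.

```bash
python3 - <<'E'
from h import *
o=np.array([.5331,.0148]);a=np.radians(10.72);R=np.array([[np.cos(a),np.sin(a)],[-np.sin(a),np.cos(a)]])
T=lambda u,v:(140+(u+.5)/2.5-.5,185+(v+.5)/2.5-.5)
S=lambda u,v:(180+(u+.5)/2.6-.5,150+(v+.5)/2.6-.5)
S0=lambda u,v:(180+(u+.5)/2.6-.5,165+(v+.5)/2.6-.5)
for n,f,A,D,P,Q in(("top",T,(330,171),(279.5,180),(228,187),(227,248)),("scene",S,(443,264),(495,283),(549,298),(575,251))):
    g=lambda q:R@(onz(n,f(*q),.059)[:2]-o)
    A,D,P,Q=map(g,(A,D,P,Q)); d=D-A; e=Q-P
    print(n,A.round(4),D.round(4),"turn",np.arctan2(d[1],-d[0]).round(3),np.linalg.norm(d).round(4),"plain",P.round(4),np.arctan2(e[1],-e[0]).round(3))
c=[R@(onz("top",T(*q),.079)[:2]-o) for q in((388,91),(412,245),(516,102),(531,197))]; print(np.round(c,4))
E
```

```text
top [0.0131 0.0665] [0.0127 0.1171] turn 1.562 0.0506 plain [0.0143 0.1682] 0.164
scene [0.016  0.0696] [0.0183 0.1208] turn 1.616 0.0512 plain [0.0159 0.1715] 0.156
[[ 0.079  -0.0033]
 [-0.0737 -0.0015]
 [ 0.0472 -0.1252]
 [-0.0473 -0.1231]]
```

The handle reads 1.56 and 1.62 rad in the two views (shut is 1.571). The plain handle reads about 0.16 in both, and the cover's trailing edge is at box y of about -2.5 mm, so it is at the stop. I'll hand in.

```bash
python3 -c "
from plant import close_job
print(close_job())"
```

```text
the job is handed in; nothing more can be done
None
```

The job is done and handed in at about 11 s of the 50 s allowed. The cover is on the closed half of the box and the marked valve is shut.

- **Cover:** I pushed it by its rib with two fingers until the wrist force rose to about 40 N and it stopped moving. In the last top view its rib is at box y of about -124 mm and its trailing edge at about -2 mm, so it lies flat against the far stop.
- **Marked valve:** I pushed the disc with the closed fingers, first along box +y and then +x, until it stopped at about 18 N. The handle measures 1.56 rad in the top view and 1.62 rad in the scene view (shut is 1.571). That gap fits the few millimetres by which the two cameras disagree.
- **Everything else:** The plain handle reads about 0.16 rad in both final views, and its end is within a few zoomed pixels of where it was when uncovered. The plug stands between the valves, and the bench items look unmoved. The arm was clear of everything when I handed in.

None of the checks failed. At the start, the scene and top cameras disagreed by up to 1 cm on the box corners. I corrected the box origin by about 2 mm with the wrist camera before working in the bay.

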